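# Put light-sensitive sample jars away in the dark box

## Robot

A 6-joint arm with a two-finger parallel gripper is mounted at the origin on the work surface. World frame = base frame: x ahead of the robot, y to its left, z up, the work surface at z = 0. Lengths are in m, angles in rad, forces in N, time in s.
With the tool pointing down it reaches from about 0.35 to 0.85 m from the base axis. Payload 8.1 kg.
Tool frame: the origin (TCP) lies on the centre line of the jaws, within the pads' length; the fingertips stand bot.tcp_to_tips ahead of it and the grasp point (between the pads) lies 11 mm behind it (bot.tcp_to_tips is the distance from the TCP to the fingertips, in m); z points along the fingers, y is the line along which they close (so a half turn about z gives the same grasp; the last joint's range is limited). The gripper opens to 93 mm and grips with 3 to 60 N. Pads are 15 mm wide; open, the fingers measure 128 mm over their backs; the gripper's body (75 mm by 188 mm) begins 65 mm behind the grasp point.
Start: joints at [1.184, 0.13, 1.488, -0, 1.523, -0.085], TCP at [0.178, 0.573, 0.227] pointing down, gripper open.
Joint ranges: [-2.96, 2.96], [-0.89, 2.26], [0.02, 2.5], [-1.34, 4.48], [0, 2.73], [-2.66, 2.66]. Speed limits (rad/s): [2.39, 2.39, 2.79, 3.14, 3.14, 3.14].

## Interface

Orientations are given as [roll, pitch, yaw] about the fixed x, y, z axes, in that order (R = Rz(yaw) Ry(pitch) Rx(roll)).
In Python, from rig import bot gives the robot as it stands.
- The arm moves only by the tool jog_arm, never from a script. Its argument "moves" is text: rows parted by semicolons, each of 7 numbers parted by spaces: the opening, from 0 (shut) to 1 (fully open), then the shift along the world's x, y, z in mm, then the turn, a rotation vector about the world's x, y, z in degrees. A call has exactly 8 rows; each row is the pose to reach, as a shift and turn from the pose commanded when the call began; what a row does not reach only later rows make up. A row lasts 1/10 s, in which the tool goes at most 50 mm and 8.59 degrees, less where a joint would pass 70% of its speed; a pose out of reach is approached as far as the arm can. A call with a gripper value outside its range is refused whole. The fingers move at their own pace and stop on an object; "force" is the grip in N (left out, the last holds). Time passes only in rows, so rows that repeat a pose let the fingers close, or fill a call up. It gives the time, the measured TCP pose, the force, the opening and the grip force at its end, in the units of the state.
- bot.sense(): the state, without advancing time (a new reading comes with each control period).
- bot.camera(name): name is "scene" or "side" or "wrist"; returns (picture, depth): 420x560x3 uint8, red, green, blue; 420x560 float32, m along the optical axis (not along the pixel's ray), 0 where there is no reading.
- bot.camera_params(name): a dict with "fx", "fy", "cx", "cy" (pixels), "dist_coeffs" ([k1, k2, p1, p2, k3] as OpenCV has them; the pictures are not rectified), "camera_from_world" (4x4, takes a point from world to camera coordinates). Camera axes: x right, y down, z forward; pixel columns grow to the right and rows downward; lengths in m; the calibration is good to about 2 mm. A picture is of the moment at which its call begins: read the wrist's pose just before it. camera_params takes no time and is no camera call; for the wrist camera it gives the pose at the moment of the call.
- bot.finish_job(): hands the job in; it is judged then, once.
The state is a dict: "time_s": time; "qpos": joint angles; "joint_velocities": joint speeds; "tau": joint torques, N m; "ee_pos": TCP position; "tcp_rot": TCP orientation; "contact_force": force on the tool from outside, world axes, zero at the start; "ft_torque": the same for the moment, N m; "grip_width": finger opening in m; "finger_force": force on a finger pad.
Only numpy, scipy, OpenCV 4.12 (cv2) and the standard library are available. Lean on these libraries where they do the work, as an engineer would, in place of code of your own. Each camera call takes 0.05 s, during which the arm holds its last target. There are 200 camera calls.

## Task

Put the light-sensitive samples away: swing the blue door of the dark box wide open, slide every amber jar standing on the bench through the doorway until it is wholly inside the box, then shut the door and fold the black cover down flat so that the box is fully closed. The jars must stay upright on the bench - push them, do not lift or tip them - and leave the other things on the bench where they are.

Things in the scene. Friction and masses are not known exactly. Their poses are not given: they have to be found in the camera images.
- dark_box: Low grey light-proof box fixed on the bench, without a floor: jars slide straight over the bench into it (a flush white sheet marks the inside). Origin: centre of its inside area at bench height; z up. Doorway on its own -y side, facing about the world's -y (yaw varies by 0.1 rad). Inside 215 mm along x, 225 mm along y; walls 8 mm thick, 85 mm high. Four jars fit, two by two.
- door (a joint): Blue upright door, 229 mm wide, 81 mm high, 8 mm thick, closing the box's whole -y side. Vertical hinge at the corner on the box's +x side, box frame (115.5, -116.5) mm. 0 = shut; grows to 1.9 rad as it swings out, counter-clockwise seen from above; 1.57 = square to the doorway. Slight friction (0.12 N m): stays where left; no latch. Starts at 0 to 0.2.
- door_hinge (a point): Point on the door's hinge axis, 45 mm above the bench.
- door_handle (a point): On the axis of the door's handle, 80 mm above the bench: an upright round steel bar, 12 mm thick, from 20 to 102 mm above the bench, 185 mm from the hinge along the door and 40 mm out from the door's mid-plane (hinge axis in that plane) on its outer side; 30 mm clear gap to the face, one stub 27 to 37 mm up joins it. Free to take from above.
- cover (a joint): Black flat cover, 231 mm wide, 245 mm long, 6 mm thick, hinged along the top of the box's back (+y) wall. 0 = lying flat and shut on the box; grows as it folds up and back, to 1.95 rad; 1.57 = upright. The stiff hinge (0.4 N m) holds it at any angle; about 3 N at the free edge folds it. Starts at 1.55 to 1.8.
- cover_hinge (a point): Middle of the cover's hinge line, 86 mm above the bench; the cover's underside starts here.
- cover_edge (a point): Middle of the cover's free edge on its outer face (the face that is up when shut), 245 mm from the hinge line. A small yellow strip marks this edge.
- jar1: Wide amber glass sample jar with a pale label band and a white screw lid: round, 96 mm in diameter, 72 mm high, about 0.4 kg. Origin: centre of its underside; z up. Too wide to grasp; slides on the bench. Three or four of the jars are present.
- jar2: Wide amber glass sample jar with a pale label band and a white screw lid: round, 96 mm in diameter, 72 mm high, about 0.4 kg. Origin: centre of its underside; z up. Too wide to grasp; slides on the bench. Three or four of the jars are present.
- jar3: Wide amber glass sample jar with a pale label band and a white screw lid: round, 96 mm in diameter, 72 mm high, about 0.4 kg. Origin: centre of its underside; z up. Too wide to grasp; slides on the bench. Three or four of the jars are present.
- jar4: Wide amber glass sample jar with a pale label band and a white screw lid: round, 96 mm in diameter, 72 mm high, about 0.4 kg. Origin: centre of its underside; z up. Too wide to grasp; slides on the bench. Three or four of the jars are present.
- tip_box: Bystander: white pipette tip box with yellow lid, 82 x 122 x 63 mm. Origin: centre of underside.
- dishes: Bystander: stack of clear dishes, 62 mm in diameter, 45 mm high. Origin: centre of underside.
- timer: Bystander: small white bench timer, 65 x 75 x 22 mm. Origin: centre of underside.
- beaker: Bystander: small glass beaker, 66 mm in diameter, 75 mm high. Origin: centre of underside.
There are look-alikes about, which are no part of the job. Leave any brown, pink or purple look-alike of the jar3 alone.

How it is judged:
By the outcome, as a careful person would: the job done as asked, in the order asked, and still so for the second after the job is handed in, with the robot touching nothing.
Of jar1, jar2, jar3, jar4 only 3 to 4 are there at a start; the rules pass over those that are not, and their reading is None.
At some moment in a run one of jar1, jar2, jar3, jar4 may be knocked a few centimetres aside while the robot is not near it.
Once in a run the grip may slacken for a moment while it holds something.
It also fails if it takes over 210 s, if anything falls off the work surface, if the arm or the gripper's body presses on something with over 40 N, if the wrist force passes 120 N, or if a joint passes its speed limit or range.

## Working session

There is one attempt and no reset: what is moved stays moved. The work goes in short steps, Python scripts to look and compute and a tool call to move; the robot and the scene stay as the last step left them, time stands still between calls to the robot, and variables do not carry over. Pictures are saved under pics/ and viewed, at most 14 in all, crops included, and the job is handed in when it is done.

Besides the shell and the picture viewer there is one more tool, called in YAML: its name, and indented under it one key for each argument. jog_arm: Moves the arm, as the interface text tells. Its arguments: {"type":"object","properties":{"moves":{"type":"string"},"force":{"type":"number"}},"required":["moves"]}

```bash
ls; mkdir -p pics; cat > h.py <<'E'
from rig import bot
import numpy as np, cv2
def cam(n):
    p=bot.camera_params(n); im,d=bot.camera(n)
    return im,d,p
def K(p): return np.array([[p['fx'],0,p['cx']],[0,p['fy'],p['cy']],[0,0,1.]]),np.array(p['dist_coeffs'],float)
def cloud(d,p):
    k,c=K(p); h,w=d.shape
    u,v=np.meshgrid(np.arange(w),np.arange(h))
    q=cv2.undistortPoints(np.stack([u,v],-1).reshape(-1,1,2).astype(float),k,c).reshape(h,w,2)
    P=np.dstack([q[...,0]*d,q[...,1]*d,d,np.ones_like(d)])
    return (P@np.linalg.inv(p['camera_from_world']).T)[...,:3]
def save(n,im): cv2.imwrite('pics/'+n+'.png',im[...,::-1])
E
python3 - <<'E'
from h import *
ims=[]
for n in ['scene','side','wrist']:
    im,d,p=cam(n); np.savez('/tmp/'+n,im=im,d=d,P=cloud(d,p)); save(n,im)
    print(n,np.linalg.inv(p['camera_from_world']).round(2)[:3,3],(d>0).mean())
s=bot.sense();print(s,bot.tcp_to_tips)
E
```

```text
pics
scene [1.25 0.17 1.34] 0.9961904761904762
side [ 0.01 -1.11  0.98] 0.9960926870748299
wrist [0.11 0.59 0.38] 0.9962670068027211
{'time_s': 0.15, 'qpos': array([ 1.18359189e+00,  1.31023008e-01,  1.48901318e+00, -1.10444374e-05,
        1.52296742e+00, -8.54012959e-02]), 'joint_velocities': array([ 0.00013909, -0.00224542, -0.00218485,  0.00169878, -0.0006976 ,
       -0.00162549]), 'tau': array([ 1.98997323e-04, -5.60480547e+01, -4.92331088e+01,  7.68364524e-02,
        3.04966816e-02, -3.15690147e-05]), 'ee_pos': array([0.17817259, 0.57250359, 0.22581605]), 'tcp_rot': array([-3.14018590e+00, -1.09359981e-04,  2.83978997e+00]), 'contact_force': array([-0.46198468,  0.45095926, -0.47694206]), 'ft_torque': array([ 0.00206911, -0.01056667, -0.07132909]), 'finger_force': 0.0, 'grip_width': 0.09293204339034179} 0.008
```

View pics/scene.png

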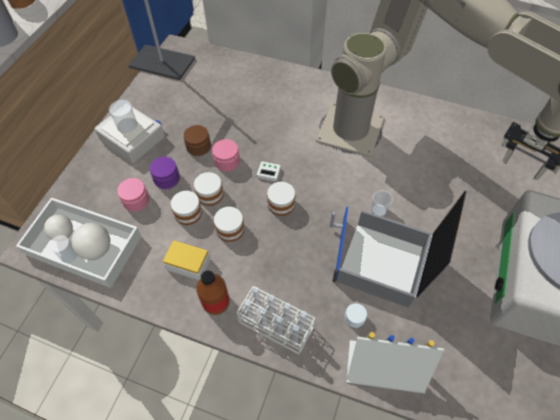

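View pics/side.png

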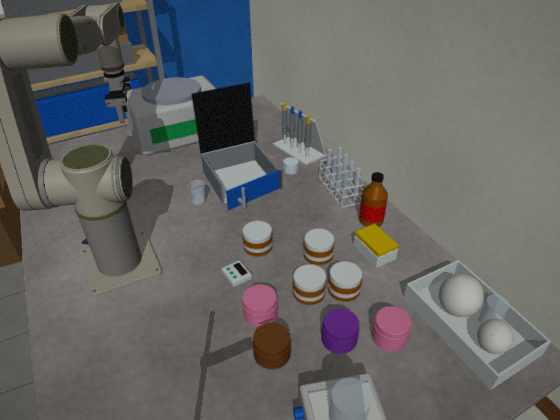

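The scene shows four white-lidded amber jars at scene pixels (281,198), (229,223), (208,188) and (186,207). The pink, purple and brown look-alikes lie left of them. The box is at (380,260) with its blue door at (343,240) nearly shut, and the black cover is upright at (445,245).

```bash
cat >> h.py <<'E'
def comps(m,P,amin=60):
    n,l,st,c=cv2.connectedComponentsWithStats(m.astype(np.uint8))
    return [(st[i,4],c[i].round(),P[l==i]) for i in range(1,n) if st[i,4]>=amin]
def jars(im,P):
    out=[]
    hsv=cv2.cvtColor(im,cv2.COLOR_RGB2HSV)
    m=(hsv[...,1]<60)&(hsv[...,2]>120)&(abs(P[...,2]-.072)<.006)
    for a,c,Q in comps(m,P):
        (x,y),r=cv2.minEnclosingCircle((Q[:,:2]*1000).astype(np.float32))
        out.append((a,c,x.__round__(),y.__round__(),round(r),Q[:,2].mean().round(3)))
    return out
def box(im,P,r=None):
    hsv=cv2.cvtColor(im,cv2.COLOR_RGB2HSV)
    reg=(P[...,0]>.2)&(P[...,0]<.8)&(P[...,1]>.0)&(P[...,1]<.6)
    b=(hsv[...,0]>100)&(hsv[...,0]<128)&(hsv[...,1]>120)&reg&(P[...,2]<.1)&(P[...,2]>.01)
    return hsv,reg,b
E
python3 - <<'E'
from h import *
for n in ['scene','side']:
    f=np.load(f'/tmp/{n}.npz'); im,d,P=f['im'],f['d'],f['P']
    print(n)
    for j in jars(im,P): print(j)
    hsv,reg,b=box(im,P)
    for a,c,Q in comps(b,P,30):
        q=(Q*1000); print('door',a,c,q.min(0).round(),q.max(0).round(), cv2.minAreaRect(q[:,:2].astype(np.float32)))
        t=q[q[:,2]>70][:,:2]; 
        if len(t)>5: print(' top',t[t[:,0].argmin()].round(),t[t[:,0].argmax()].round(), cv2.fitLine(t.astype(np.float32),cv2.DIST_HUBER,0,.01,.01).ravel())
    w=(hsv[...,1]<40)&(hsv[...,2]>150)&reg&(abs(P[...,2])<.006)&(P[...,1]>.1)
    for a,c,Q in comps(w,P,300): print('white',a,c,cv2.minAreaRect((Q[:,:2]*1000).astype(np.float32)))
    w=reg&(abs(P[...,2]-.085)<.004)&(P[...,1]>.1)
    for a,c,Q in comps(w,P,60): print('wall',a,c,Q.min(0).round(3),Q.max(0).round(3),cv2.minAreaRect((Q[:,:2]*1000).astype(np.float32)))
    w=(hsv[...,2]<45)&reg&(P[...,2]>.1)
    for a,c,Q in comps(w,P,200): print('cover',a,c,Q.min(0).round(3),Q.max(0).round(3))
    o=(P[...,2]>.015)&(P[...,2]<.3)&(P[...,0]>.1)&(P[...,0]<1)&(P[...,1]>-.75)&(P[...,1]<.6)
    for a,c,Q in comps(o,P,100): print('obj',a,c,Q.min(0).round(3),Q.max(0).round(3))
E
```

```text
scene
(np.int32(909), array([129., 132.]), 329, -774, 124, np.float64(0.073))
(np.int32(458), array([207., 183.]), 466, -383, 48, np.float64(0.073))
(np.int32(484), array([281., 193.]), 420, -134, 48, np.float64(0.073))
(np.int32(486), array([184., 202.]), 562, -419, 47, np.float64(0.073))
(np.int32(98), array([383., 198.]), 327, 193, 34, np.float64(0.073))
(np.int32(540), array([228., 219.]), 573, -259, 48, np.float64(0.073))
(np.int32(134), array([ 59., 229.]), 790, -774, 43, np.float64(0.073))
(np.int32(81), array([ 96., 252.]), 817, -619, 50, np.float64(0.072))
(np.int32(226), array([391., 371.]), 866, 347, 110, np.float64(0.072))
door 158 [342. 240.] [409.  90.  65.] [630. 128.  94.] ((519.2096557617188, 108.43689727783203), (222.97877502441406, 8.073029518127441), 8.868289947509766)
 top [409.  90.] [630. 124.] [9.8816568e-01 1.5339015e-01 5.2866187e+02 1.0972760e+02]
white 1183 [380. 201.] ((296.70831298828125, 212.07125854492188), (192.68719482421875, 224.1541748046875), 0.14253677427768707)
white 347 [433. 218.] ((278.3424072265625, 373.7286682128906), (64.12638854980469, 15
[... 2988 characters left out ...]
 0.152 0.015] [0.363 0.225 0.077]
obj 807 [257. 237.] [ 0.371 -0.185  0.015] [ 0.462 -0.089  0.075]
obj 866 [318. 245.] [ 0.521 -0.311  0.015] [ 0.618 -0.215  0.076]
obj 390 [236. 272.] [ 0.272 -0.267  0.015] [ 0.343 -0.182  0.025]
obj 3850 [458. 299.] [ 0.694 -0.75   0.015] [ 0.901 -0.53   0.128]
obj 1024 [345. 279.] [ 0.514 -0.471  0.015] [ 0.609 -0.376  0.075]
obj 1035 [309. 283.] [ 0.417 -0.434  0.015] [ 0.51  -0.338  0.075]
obj 2508 [266. 326.] [ 0.231 -0.568  0.015] [ 0.352 -0.343  0.077]
obj 1294 [391. 327.] [ 0.527 -0.669  0.015] [ 0.622 -0.575  0.075]
obj 1338 [340. 329.] [ 0.406 -0.612  0.015] [ 0.5   -0.515  0.075]
obj 1493 [322. 395.] [ 0.239 -0.75   0.016] [ 0.434 -0.665  0.168]
```

```bash
python3 - <<'E'
from h import *
for n in ['scene','side']:
    f=np.load(f'/tmp/{n}.npz'); im,P=f['im'],f['P']
    hsv,reg,b=box(im,P)
    x,y,z=P[...,0],P[...,1],P[...,2]
    h=(y>.03)&(y<.085)&(x>.4)&(x<.52)&(z>.04)&(z<.11)
    q=P[h]*1000; print(n,'handle',len(q),np.median(q,0).round(),q.min(0).round(),q.max(0).round(), q[q[:,2]>90].mean(0).round())
    # yaw from cover pts, tilt
    c=(hsv[...,2]<45)&reg&(z>.12)&(y>.33)&(y<.45)&(x>.4)&(x<.66)
    q=P[c]*1000; A=np.c_[q[:,0]-520,q[:,2]-86,np.ones(len(q))]
    k=np.linalg.lstsq(A,q[:,1],rcond=None)[0]; print('cover y=',k.round(3), 'yaw',np.degrees(k[0]).round(2),'x',np.percentile(q[:,0],[1,99]).round(),'z',np.percentile(q[:,2],99))
E
```

```text
scene handle 55 [458.  59.  71.] [448.  52.  40.] [463.  81. 105.] [457.  57.  98.]
cover y= [-3.30000e-02  8.00000e-02  3.68502e+02] yaw -1.89 x [425. 642.] z 333.99680757570565
side handle 63 [453.  55.  69.] [407.  49.  41.] [463.  85. 102.] [457.  55.  96.]
cover y= [-3.70000e-02  8.40000e-02  3.66543e+02] yaw -2.14 x [415. 638.] z 325.24309616714976
```

jog_arm:
  moves: "0.7 25 -40 0 0 0 -8; 0.7 50 -80 0 0 0 -16; 0.7 75 -120 0 0 0 -24; 0.7 100 -165 0 0 0 -32; 0.7 125 -210 0 0 0 -40; 0.7 150 -255 0 0 0 -48; 0.7 175 -300 0 0 0 -56; 0.7 200 -350 0 0 0 -64"

```text
time_s: 0.95
ee_pos: [0.3735, 0.2316, 0.2265]
tcp_rot: [3.141, -0.0, 1.717]
contact_force: [0.5, 0.3, -0.8]
grip_width: 0.0651
finger_force: 0.0
```

jog_arm:
  moves: "0.5 10 -25 0 0 0 -8; 0.5 20 -50 0 0 0 -16; 0.5 30 -75 0 0 0 -24; 0.5 40 -100 0 0 0 -32; 0.5 50 -125 0 0 0 -40; 0.5 60 -150 0 0 0 -48; 0.5 70 -166 0 0 0 -56; 0.5 79 -166 0 0 0 -64"

```text
time_s: 1.75
ee_pos: [0.4523, 0.0655, 0.2264]
tcp_rot: [3.141, 0.001, 0.598]
contact_force: [-0.7, 0.9, 0.3]
grip_width: 0.0464
finger_force: 0.0
```

jog_arm:
  moves: "0.5 0 0 0 0 0 -8; 0.5 0 0 0 0 0 -16; 0.5 0 0 0 0 0 -24; 0.5 0 0 -20 0 0 -25.5; 0.5 0 0 -40 0 0 -25.5; 0.5 0 0 -55 0 0 -25.5; 0.5 0 0 -55 0 0 -25.5; 0.5 0 0 -55 0 0 -25.5"

```text
time_s: 2.55
ee_pos: [0.4518, 0.0674, 0.1717]
tcp_rot: [-3.142, 0.001, 0.161]
contact_force: [0.4, -0.3, 0.4]
grip_width: 0.0464
finger_force: 0.0
```

```bash
python3 - <<'E'
from h import *
im,d,p=cam('wrist'); save('w1',im); s=bot.sense(); print(s['ee_pos'],s['tcp_rot'],s['contact_force'],s['grip_width'])
P=cloud(d,p); x,y,z=P[...,0],P[...,1],P[...,2]
m=(z>.085)&(z<.106)&(y>.03)&(y<.085)&(x>.4)&(x<.5)
print(m.sum(),P[m].mean(0) if m.any() else '')
E
```

```text
[0.45236626 0.06746279 0.17237815] [ 3.14154801e+00 -7.42828535e-04  1.60786627e-01] [ 0.9214043  -0.27898771  1.05501187] 0.047150957449210835
284 [0.45854862 0.05736342 0.09860515]
```

View pics/w1.png

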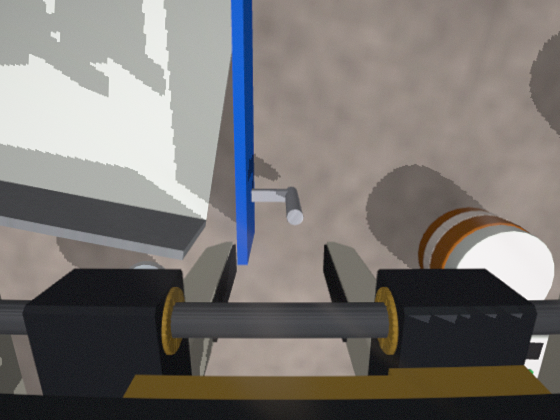

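The wrist view shows the handle top at (295,217) with its stub to the blue door edge at (245,255). The jaws straddle that line about 10 mm off.

jog_arm:
  moves: "0.25 5 -10.5 0 0 0 0; 0.25 5 -10.5 0 0 0 0; 0.25 5 -10.5 0 0 0 0; 0.25 5 -10.5 -20 0 0 0; 0.25 5 -10.5 -40 0 0 0; 0.25 5 -10.5 -50 0 0 0; 0.25 5 -10.5 -55 0 0 0; 0.25 5 -10.5 -55 0 0 0"

```text
time_s: 3.4
ee_pos: [0.4567, 0.0569, 0.1163]
tcp_rot: [-3.141, 0.001, 0.161]
contact_force: [-0.4, 0.3, 0.6]
grip_width: 0.0232
finger_force: 0.0
```

jog_arm:
  moves: "0.25 0 0 -10 0 0 0; 0.25 0 0 -20 0 0 0; 0.25 0 0 -30 0 0 0; 0.25 0 0 -40 0 0 0; 0.25 0 0 -46 0 0 0; 0.25 0 0 -46 0 0 0; 0.25 0 0 -46 0 0 0; 0.25 0 0 -46 0 0 0"

```text
time_s: 4.2
ee_pos: [0.4574, 0.0569, 0.0711]
tcp_rot: [3.141, -0.001, 0.161]
contact_force: [-0.4, -0.1, 0.7]
grip_width: 0.0232
finger_force: 0.0
```

jog_arm:
  moves: "0.05 0 0 0 0 0 0; 0.05 0 0 0 0 0 0; 0.05 0 0 0 0 0 0; 0.05 0 0 0 0 0 0; 0.05 0 0 0 0 0 0; 0.05 0 0 0 0 0 0; 0.05 0 0 0 0 0 0; 0.05 0 0 0 0 0 0"
  force: 12

```text
time_s: 5.0
ee_pos: [0.4573, 0.0569, 0.071]
tcp_rot: [3.141, -0.001, 0.161]
contact_force: [-0.5, -0.0, 5.5]
grip_width: 0.0119
finger_force: 12.0
```

```bash
python3 - <<'E'
import numpy as np
H=np.array([633,125]);R=np.hypot(185,40);
# phi: handle angle about hinge; start at handle
h=np.array([457,57]); a0=np.degrees(np.arctan2(*(h-H)[::-1]))
print(a0,np.hypot(*(h-H)),R)
for t in range(0,92,5):
    a=np.radians(a0+t); print(t,(H+R*np.array([np.cos(a),np.sin(a)])-h).round(0), end='; ')
E
```

```text
-158.8752808539275 188.67962264113208 189.274932307477
0 [-1. -0.]; 5 [  6. -15.]; 10 [ 14. -30.]; 15 [ 23. -44.]; 20 [ 33. -56.]; 25 [ 45. -68.]; 30 [ 57. -79.]; 35 [ 71. -89.]; 40 [ 85. -98.]; 45 [  99. -105.]; 50 [ 115. -111.]; 55 [ 131. -116.]; 60 [ 147. -119.]; 65 [ 163. -121.]; 70 [ 180. -121.]; 75 [ 196. -120.]; 80 [ 213. -118.]; 85 [ 229. -114.]; 90 [ 244. -109.];
```

jog_arm:
  moves: "0.05 6 -15 0 0 0 0; 0.05 14 -30 0 0 0 0; 0.05 23 -44 0 0 0 0; 0.05 33 -56 0 0 0 0; 0.05 45 -68 0 0 0 0; 0.05 57 -79 0 0 0 0; 0.05 71 -89 0 0 0 0; 0.05 85 -98 0 0 0 0"

```text
time_s: 5.8
ee_pos: [0.5429, -0.0418, 0.0708]
tcp_rot: [-3.141, -0.0, 0.16]
contact_force: [1.1, 4.9, 6.3]
grip_width: 0.0116
finger_force: 12.0
```

jog_arm:
  moves: "0.05 14 -7 0 0 0 0; 0.05 30 -13 0 0 0 0; 0.05 46 -18 0 0 0 0; 0.05 62 -21 0 0 0 0; 0.05 78 -23 0 0 0 0; 0.05 95 -23 0 0 0 0; 0.05 111 -22 0 0 0 0; 0.05 128 -20 0 0 0 0"

```text
time_s: 6.6
ee_pos: [0.6706, -0.0603, 0.0706]
tcp_rot: [-3.14, 0.0, 0.161]
contact_force: [-3.4, 9.9, 8.6]
grip_width: 0.0118
finger_force: 12.0
```

jog_arm:
  moves: "0.05 8 -2 0 0 0 0; 0.05 16 -4 0 0 0 0; 0.05 20 5 0 0 0 0; 0.05 20 5 0 0 0 0; 0.3 20 5 0 0 0 0; 0.3 20 5 0 0 0 0; 0.3 20 5 0 0 0 0; 0.3 20 5 0 0 0 0"

```text
time_s: 7.4
ee_pos: [0.6896, -0.0566, 0.0701]
tcp_rot: [-3.142, 0.001, 0.16]
contact_force: [0.1, 0.2, -0.8]
grip_width: 0.0278
finger_force: 0.0
```

jog_arm:
  moves: "0.3 0 0 40 0 0 0; 0.3 0 0 80 0 0 0; 0.3 0 0 120 0 0 0; 0.4 -20 -10 130 0 0 8; 0.5 -60 -30 130 0 0 16; 0.54 -100 -50 130 0 0 24; 0.54 -140 -70 130 0 0 32; 0.54 -180 -90 130 0 0 40"

```text
time_s: 8.2
ee_pos: [0.5082, -0.1468, 0.2005]
tcp_rot: [3.141, 0.0, 0.865]
contact_force: [-0.5, -0.6, 0.8]
grip_width: 0.0502
finger_force: 0.0
```

jog_arm:
  moves: "0.54 -20 -10 0 0 0 8; 0.54 -40 -20 0 0 0 16; 0.54 -60 -35 0 0 0 24; 0.54 -90 -52 0 0 0 32; 0.54 -90 -52 0 0 0 39; 0.54 -90 -52 0 0 0 39; 0.54 -90 -52 0 0 0 39; 0.54 -90 -52 0 0 0 39"

```text
time_s: 9.0
ee_pos: [0.4203, -0.1979, 0.2007]
tcp_rot: [3.142, -0.0, 1.537]
contact_force: [-0.1, 0.2, 0.2]
grip_width: 0.0501
finger_force: 0.0
```

```bash
cat >> h.py <<'E'
def look(tag,view=False):
    for n in ['scene','side']:
        im,d,p=cam(n); P=cloud(d,p)
        print(n,[(j[2],j[3],j[4]) for j in jars(im,P) if 350<j[2]<680 and -550<j[3]<400 and j[4]<60])
        hsv,reg,b=box(im,P); 
        reg=(P[...,0]>.35)&(P[...,0]<.76)&(P[...,1]>-.2)&(P[...,1]<.2)
        b=(hsv[...,0]>100)&(hsv[...,0]<128)&(hsv[...,1]>120)&reg&(P[...,2]>.055)&(P[...,2]<.1)
        t=P[b][:,:2]*1000
        if len(t)>20:
            v=cv2.fitLine(t.astype(np.float32),cv2.DIST_HUBER,0,.01,.01).ravel(); print(' door dir deg',np.degrees(np.arctan2(v[1],v[0])).round(1),t.min(0).round(),t.max(0).round())
        save(tag+n,im)
    s=bot.sense(); print(s['time_s'],s['ee_pos'].round(4),s['tcp_rot'].round(3),s['contact_force'].round(1),s['grip_width'].round(3))
E
python3 -c "
from h import *
look('a_')"
```

```text
scene [(466, -382, 49), (419, -132, 49), (562, -422, 48), (571, -259, 48)]
 door dir deg -83.3 [628. -99.] [663. 125.]
side [(418, -136, 48), (571, -261, 48), (562, -422, 47), (467, -386, 49)]
 door dir deg -83.2 [ 631. -107.] [663. 129.]Traceback (most recent call last):
  File "<string>", line 3, in <module>
    look('a_')
    ~~~~^^^^^^
  File "h.py", line 41, in look
    s=bot.sense(); print(s['time_s'],s['ee_pos'].round(4),s['tcp_rot'].round(3),s['contact_force'].round(1),s['grip_width'].round(3))
                                                                                                            ^^^^^^^^^^^^^^^^^^^^^
AttributeError: 'float' object has no attribute 'round'
```

View pics/a_side.png

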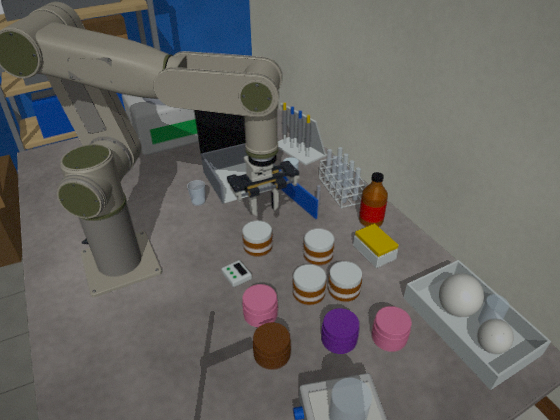

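jog_arm:
  moves: "0.54 -1 0 -40 0 0 0; 0.54 -1 0 -80 0 0 0; 0.54 -1 0 -120 0 0 0; 0.54 -1 0 -150 0 0 0; 0.54 -1 0 -166 0 0 0; 0.54 -1 0 -166 0 0 0; 0.54 -1 4 -166 0 0 0; 0.54 -1 8 -166 0 0 0"

```text
time_s: 9.9
ee_pos: [0.4202, -0.1903, 0.0361]
tcp_rot: [3.14, 0.001, 1.539]
contact_force: [0.3, 1.0, 0.0]
grip_width: 0.0499
finger_force: 0.0
```

jog_arm:
  moves: "0.54 0 6 0 0 0 0; 0.54 1 14 0 0 0 0; 0.54 4 29 0 0 0 0; 0.54 8 47 0 0 0 0; 0.54 12 65 0 0 0 0; 0.54 15 83 0 0 0 0; 0.54 19 101 0 0 0 0; 0.54 23 120 0 0 0 0"

```text
time_s: 10.7
ee_pos: [0.443, -0.0699, 0.0359]
tcp_rot: [3.139, 0.002, 1.54]
contact_force: [-0.8, -5.3, 2.9]
grip_width: 0.0504
finger_force: 2.4
```

jog_arm:
  moves: "0.54 4 18 0 0 0 0; 0.54 8 36 0 0 0 0; 0.54 12 54 0 0 0 0; 0.54 16 72 0 0 0 0; 0.54 20 90 0 0 0 0; 0.54 22 108 0 0 0 0; 0.54 23 120 0 0 0 0; 0.54 23 130 0 0 0 0"

```text
time_s: 11.5
ee_pos: [0.4659, 0.0604, 0.0357]
tcp_rot: [3.139, 0.001, 1.54]
contact_force: [0.5, -6.4, 5.3]
grip_width: 0.0504
finger_force: 3.3
```

```bash
sed -i "s/,s\['grip_width'\].round(3)//" h.py; python3 -c "
from h import *
look('b_')"
```

```text
scene [(467, -384, 49), (563, -418, 47), (572, -259, 47), (464, 108, 48)]
 door dir deg -83.4 [630. -99.] [664. 125.]
side [(459, 74, 45), (570, -260, 48), (563, -423, 47), (464, -384, 48)]
 door dir deg -83.3 [ 625. -108.] [664. 125.]
11.6 [0.4654 0.0612 0.0352] [ 3.140e+00 -1.000e-03  1.541e+00] [-0.5  1.3 -0. ]
```

View pics/b_scene.png

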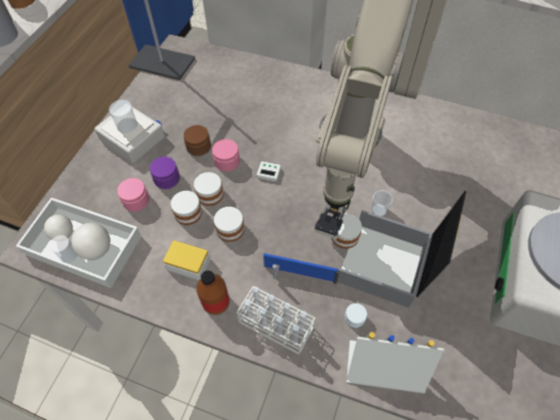

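Jar A sits in the cradle at pixel (347,232), at the left of the doorway. The door stands open at (300,267), and the rest is untouched.

jog_arm:
  moves: "0.54 0 6 0 0 0 0; 0.54 0 18 0 0 0 0; 0.54 1 34 0 0 0 0; 0.54 1 51 0 0 0 0; 0.54 1 68 0 0 0 0; 0.54 2 85 0 0 0 0; 0.54 2 102 0 0 0 0; 0.54 2 120 0 0 0 0"

```text
time_s: 12.4
ee_pos: [0.467, 0.1797, 0.0348]
tcp_rot: [-3.142, 0.001, 1.539]
contact_force: [-0.5, -5.0, 4.2]
grip_width: 0.0501
finger_force: 3.0
```

jog_arm:
  moves: "0.54 0 16 0 0 0 0; 0.54 0 30 0 0 0 0; 0.54 0 42 0 0 0 0; 0.54 0 52 0 0 0 0; 0.54 0 60 0 0 0 0; 0.54 0 67 0 0 0 0; 0.54 0 73 0 0 0 0; 0.54 0 77 0 0 0 0"

```text
time_s: 13.2
ee_pos: [0.467, 0.2565, 0.0348]
tcp_rot: [-3.141, 0.001, 1.539]
contact_force: [0.4, -6.9, 6.1]
grip_width: 0.0501
finger_force: 3.4
```

jog_arm:
  moves: "0.54 0 -10 0 0 0 0; 0.54 0 -20 0 0 0 0; 0.54 0 -20 40 0 0 0; 0.54 0 -20 90 0 0 0; 0.54 0 -20 130 0 0 0; 0.54 0 -60 145 0 0 0; 0.54 0 -110 145 0 0 0; 0.54 0 -160 145 0 0 0"

```text
time_s: 14.0
ee_pos: [0.4668, 0.0952, 0.1803]
tcp_rot: [3.14, -0.0, 1.541]
contact_force: [0.5, 0.4, 0.6]
grip_width: 0.0503
finger_force: 0.0
```

```bash
python3 -c "
from h import *
look('c_')"
```

```text
scene [(466, -382, 48), (562, -420, 48), (571, -257, 48), (463, 314, 50)]
 door dir deg -83.4 [630. -99.] [663. 125.]
side [(462, 308, 49), (570, -260, 48), (562, -423, 47), (464, -384, 48)]
 door dir deg -83.3 [ 628. -108.] [663. 126.]
14.1 [0.4666 0.0912 0.1794] [-3.141e+00  2.000e-03  1.534e+00] [-0.5 -0.5 -0.1]
```

jog_arm:
  moves: "0.54 12 -48 0 0 0 0; 0.54 24 -96 0 0 0 0; 0.54 36 -144 0 0 0 0; 0.54 48 -192 0 0 0 0; 0.54 60 -240 0 0 0 0; 0.54 72 -288 0 0 0 0; 0.54 84 -336 0 0 0 0; 0.54 96 -380 0 0 0 0"

```text
time_s: 14.9
ee_pos: [0.5626, -0.2852, 0.179]
tcp_rot: [-3.141, -0.001, 1.539]
contact_force: [1.0, 0.3, 0.5]
grip_width: 0.0506
finger_force: 0.0
```

jog_arm:
  moves: "0.54 8 -34 0 0 0 0; 0.54 8 -34 0 0 0 0; 0.54 8 -34 0 0 0 0; 0.54 8 -34 0 0 0 0; 0.54 8 -34 -40 0 0 0; 0.54 8 -34 -80 0 0 0; 0.54 8 -34 -120 0 0 0; 0.54 8 -34 -144 0 0 0"

```text
time_s: 15.7
ee_pos: [0.5693, -0.3141, 0.0322]
tcp_rot: [-3.138, -0.003, 1.541]
contact_force: [-0.3, -0.3, -0.9]
grip_width: 0.0502
finger_force: 0.0
```

```bash
python3 -c "
from h import *
look('d_')"
```

```text
scene [(562, -420, 48), (572, -258, 47), (463, 313, 50)]
 door dir deg -83.4 [630. -99.] [664. 125.]
side [(562, -423, 47), (464, -384, 47)]
 door dir deg -83.4 [ 626. -105.] [660. 125.]
15.8 [ 0.5679 -0.3134  0.0308] [-3.135 -0.005  1.541] [ 0.4  0.9 -0.3]
```

jog_arm:
  moves: "0.54 1 4 4 0 0 0; 0.54 2 12 4 0 0 0; 0.54 2 25 4 0 0 0; 0.54 2 43 4 0 0 0; 0.54 2 62 4 0 0 0; 0.54 2 81 4 0 0 0; 0.54 2 100 4 0 0 0; 0.54 2 120 4 0 0 0"

```text
time_s: 16.6
ee_pos: [0.5749, -0.1971, 0.0426]
tcp_rot: [3.137, 0.003, 1.54]
contact_force: [0.3, -5.0, 5.9]
grip_width: 0.0503
finger_force: 3.1
```

jog_arm:
  moves: "0.54 0 20 0 0 0 0; 0.54 0 40 0 0 0 0; 0.54 0 60 0 0 0 0; 0.54 0 80 0 0 0 0; 0.54 0 100 0 0 0 0; 0.54 0 120 0 0 0 0; 0.54 0 140 0 0 0 0; 0.54 0 160 0 0 0 0"

```text
time_s: 17.4
ee_pos: [0.5746, -0.0365, 0.0423]
tcp_rot: [3.137, 0.002, 1.54]
contact_force: [0.6, -6.6, 4.8]
grip_width: 0.0504
finger_force: 3.4
```

jog_arm:
  moves: "0.54 0 18 0 0 0 0; 0.54 0 36 0 0 0 0; 0.54 0 54 0 0 0 0; 0.54 0 68 0 0 0 0; 0.54 0 78 0 0 0 0; 0.54 0 85 0 0 0 0; 0.54 0 90 0 0 0 0; 0.54 0 93 0 0 0 0"

```text
time_s: 18.2
ee_pos: [0.5742, 0.0565, 0.0421]
tcp_rot: [3.138, 0.001, 1.54]
contact_force: [-0.1, -5.5, 5.2]
grip_width: 0.05
finger_force: 3.3
```

```bash
python3 -c "
from h import *
look('e_')"
```

```text
scene [(467, -383, 48), (562, -418, 48), (463, 315, 50), (574, 104, 49)]
 door dir deg -83.5 [631. -99.] [663. 122.]
side [(462, 311, 50), (586, 80, 37), (563, -423, 47), (463, -384, 48)]
 door dir deg -83.3 [ 632. -106.] [662.  78.]
18.3 [0.5742 0.0568 0.0419] [3.138 0.    1.54 ] [ 1.7 -2.4  2.8]
```

View pics/e_scene.png

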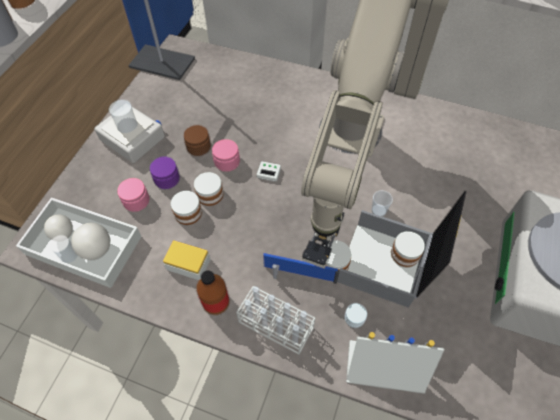

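Jar A is in the back-left corner at pixel (407,249). Jar B is at (338,256), entering the doorway beside the open door.

jog_arm:
  moves: "0.54 0 6 0 0 0 0; 0.54 0 18 0 0 0 0; 0.54 0 34 0 0 0 0; 0.54 0 51 0 0 0 0; 0.54 0 68 0 0 0 0; 0.54 0 85 0 0 0 0; 0.54 0 102 0 0 0 0; 0.54 0 120 0 0 0 0"

```text
time_s: 19.1
ee_pos: [0.5736, 0.1765, 0.0413]
tcp_rot: [3.139, 0.001, 1.539]
contact_force: [0.4, -5.5, 6.8]
grip_width: 0.0503
finger_force: 3.5
```

jog_arm:
  moves: "0.54 0 16 0 0 0 0; 0.54 0 30 0 0 0 0; 0.54 0 42 0 0 0 0; 0.54 0 52 0 0 0 0; 0.54 0 60 0 0 0 0; 0.54 0 67 0 0 0 0; 0.54 0 73 0 0 0 0; 0.54 0 77 0 0 0 0"

```text
time_s: 19.9
ee_pos: [0.5734, 0.2534, 0.0413]
tcp_rot: [3.14, 0.0, 1.54]
contact_force: [0.6, -6.6, 6.4]
grip_width: 0.05
finger_force: 3.6
```

jog_arm:
  moves: "0.54 0 -10 0 0 0 0; 0.54 0 -20 0 0 0 0; 0.54 0 -20 40 0 0 0; 0.54 0 -20 90 0 0 0; 0.54 0 -20 130 0 0 0; 0.54 -10 -60 140 0 0 0; 0.54 -20 -110 140 0 0 0; 0.54 -30 -160 140 0 0 0"

```text
time_s: 20.7
ee_pos: [0.5427, 0.0934, 0.1803]
tcp_rot: [3.14, -0.0, 1.541]
contact_force: [0.7, -1.3, -1.0]
grip_width: 0.0502
finger_force: 0.0
```

jog_arm:
  moves: "0.54 -8 -48 0 0 0 0; 0.54 -16 -96 0 0 0 0; 0.54 -24 -144 0 0 0 0; 0.54 -32 -192 0 0 0 0; 0.54 -40 -240 0 0 0 0; 0.54 -48 -288 0 0 0 0; 0.54 -56 -336 0 0 0 0; 0.54 -64 -384 0 0 0 0"

```text
time_s: 21.5
ee_pos: [0.4779, -0.2911, 0.1795]
tcp_rot: [3.141, -0.0, 1.539]
contact_force: [1.7, 0.4, 0.3]
grip_width: 0.0504
finger_force: 0.0
```

```bash
python3 -c "
from h import *
look('f_')"
```

```text
scene [(467, -382, 47), (564, -417, 49), (462, 316, 50), (574, 304, 47)]
 door dir deg -83.4 [631. -99.] [663. 122.]
side [(563, -421, 47), (466, -384, 48)]
21.6 [ 0.4769 -0.2946  0.1794] [-3.141e+00  2.000e-03  1.534e+00] [-0.3  0.8  0.4]
```

jog_arm:
  moves: "0.54 -4 -45 0 0 0 0; 0.54 -8 -90 0 0 0 0; 0.54 -12 -135 0 0 0 0; 0.54 -14 -151 0 0 0 0; 0.54 -14 -151 0 0 0 0; 0.54 -14 -151 0 0 0 0; 0.54 -14 -151 -40 0 0 0; 0.54 -14 -151 -70 0 0 0"

```text
time_s: 22.4
ee_pos: [0.4664, -0.4382, 0.1093]
tcp_rot: [3.14, 0.0, 1.541]
contact_force: [-0.8, 0.6, -1.4]
grip_width: 0.0499
finger_force: 0.0
```

```bash
python3 -c "
from h import *
look('g_')
im,d,p=cam('wrist'); save('g_w',im)"
```

```text
scene [(467, -382, 49), (563, -422, 49), (463, 317, 49), (574, 302, 47)]
 door dir deg -83.3 [630. -99.] [664. 125.]
side [(562, -423, 46), (479, -398, 41), (439, -393, 26)]
 door dir deg -82.8 [640. -53.] [650.  13.]
22.5 [ 0.4635 -0.4352  0.1042] [-3.135 -0.007  1.541] [-0.8  1.1 -0.4]
```

View pics/g_w.png

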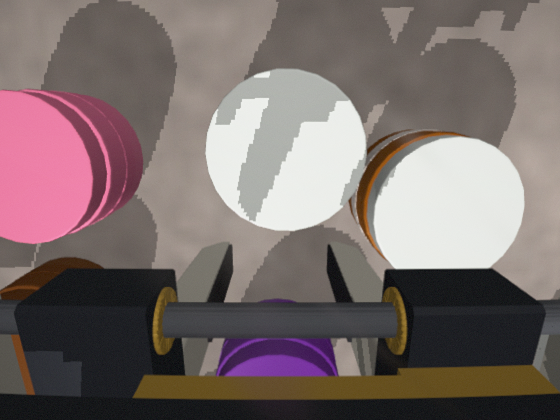

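The wrist view shows jar C centred ahead of the fingers at (286,150), jar D close on the right at (450,205), and the purple look-alike behind at (275,350).

jog_arm:
  moves: "0.54 -3 -10 0 0 0 0; 0.54 -3 -10 0 0 0 0; 0.54 -3 -10 -15 0 0 0; 0.54 -3 -10 -30 0 0 0; 0.54 -3 -10 -45 0 0 0; 0.54 -3 -10 -60 0 0 0; 0.54 -3 -10 -70 0 0 0; 0.54 -3 -10 -70 0 0 0"

```text
time_s: 23.35
ee_pos: [0.4611, -0.4486, 0.0366]
tcp_rot: [-3.138, -0.003, 1.54]
contact_force: [-0.8, 0.2, -0.0]
grip_width: 0.0502
finger_force: 0.0
```

```bash
python3 -c "
from h import *
look('h_')"
```

```text
scene [(465, -381, 49), (561, -417, 49), (464, 313, 50), (574, 303, 47)]
 door dir deg -83.3 [ 629. -100.] [664. 125.]
side [(569, -442, 41)]
23.45 [ 0.4623 -0.45    0.0393] [-3.141 -0.     1.54 ] [ 0.4 -0.   1. ]
```

jog_arm:
  moves: "0.54 2 6 0 0 0 0; 0.54 3 14 0 0 0 0; 0.54 3 24 0 0 0 0; 0.54 3 40 0 0 0 0; 0.54 3 57 0 0 0 0; 0.54 3 75 0 0 0 0; 0.54 3 94 0 0 0 0; 0.54 3 113 0 0 0 0"

```text
time_s: 24.25
ee_pos: [0.4658, -0.3365, 0.0406]
tcp_rot: [3.14, 0.002, 1.54]
contact_force: [0.1, -2.4, 1.6]
grip_width: 0.0501
finger_force: 1.1
```

jog_arm:
  moves: "0.54 0 20 0 0 0 0; 0.54 0 40 0 0 0 0; 0.54 0 60 0 0 0 0; 0.54 0 80 0 0 0 0; 0.54 0 100 0 0 0 0; 0.54 0 120 0 0 0 0; 0.54 0 140 0 0 0 0; 0.54 0 160 0 0 0 0"

```text
time_s: 25.05
ee_pos: [0.4658, -0.1763, 0.0404]
tcp_rot: [3.14, 0.001, 1.54]
contact_force: [0.1, -3.4, 1.4]
grip_width: 0.0499
finger_force: 1.6
```

jog_arm:
  moves: "0.54 0 20 0 0 0 0; 0.54 0 40 0 0 0 0; 0.54 0 60 0 0 0 0; 0.54 0 80 0 0 0 0; 0.54 0 100 0 0 0 0; 0.54 0 120 0 0 0 0; 0.54 0 140 0 0 0 0; 0.54 0 160 0 0 0 0"

```text
time_s: 25.85
ee_pos: [0.4655, -0.0163, 0.0404]
tcp_rot: [3.14, 0.001, 1.54]
contact_force: [0.4, -4.1, 2.8]
grip_width: 0.0502
finger_force: 1.9
```

jog_arm:
  moves: "0.54 0 18 0 0 0 0; 0.54 0 34 0 0 0 0; 0.54 0 48 0 0 0 0; 0.54 0 60 0 0 0 0; 0.54 0 68 0 0 0 0; 0.54 0 74 0 0 0 0; 0.54 0 78 0 0 0 0; 0.54 0 80 0 0 0 0"

```text
time_s: 26.65
ee_pos: [0.4655, 0.0629, 0.0398]
tcp_rot: [3.141, 0.0, 1.54]
contact_force: [0.9, -5.1, 5.6]
grip_width: 0.0499
finger_force: 3.2
```

```bash
python3 -c "
from h import *
look('i_')"
```

```text
scene [(563, -419, 48), (466, 113, 47), (463, 314, 50), (575, 303, 47)]
 door dir deg -83.4 [ 630. -100.] [663. 125.]
side [(460, 306, 46), (461, 75, 44), (562, -422, 47)]
 door dir deg -83.4 [ 624. -107.] [664. 123.]
26.75 [0.4655 0.0629 0.0396] [ 3.142 -0.     1.539] [ 0.3 -2.5  3.2]
```

jog_arm:
  moves: "0.54 0 8 0 0 0 0; 0.54 0 22 0 0 0 0; 0.54 0 38 0 0 0 0; 0.54 0 54 0 0 0 0; 0.54 0 69 0 0 0 0; 0.54 0 82 0 0 0 0; 0.54 0 91 0 0 0 0; 0.54 0 97 0 0 0 0"

```text
time_s: 27.55
ee_pos: [0.4652, 0.1604, 0.0394]
tcp_rot: [-3.141, 0.0, 1.54]
contact_force: [-0.2, -4.2, 3.7]
grip_width: 0.0502
finger_force: 2.7
```

jog_arm:
  moves: "0.54 0 -10 0 0 0 0; 0.54 0 -20 0 0 0 0; 0.54 0 -20 40 0 0 0; 0.54 0 -20 90 0 0 0; 0.54 0 -20 130 0 0 0; 0.54 10 -60 140 0 0 0; 0.54 20 -110 140 0 0 0; 0.54 30 -158 140 0 0 0"

```text
time_s: 28.35
ee_pos: [0.4955, -0.0002, 0.1803]
tcp_rot: [3.14, -0.0, 1.54]
contact_force: [-0.3, 0.1, -0.5]
grip_width: 0.0501
finger_force: 0.0
```

jog_arm:
  moves: "0.54 7 -49 0 0 0 0; 0.54 14 -98 0 0 0 0; 0.54 21 -147 0 0 0 0; 0.54 28 -196 0 0 0 0; 0.54 35 -245 0 0 0 0; 0.54 42 -294 0 0 0 0; 0.54 49 -343 0 0 0 0; 0.54 56 -392 0 0 0 0"

```text
time_s: 29.15
ee_pos: [0.5499, -0.393, 0.1789]
tcp_rot: [-3.141, -0.001, 1.538]
contact_force: [0.6, 0.7, 0.8]
grip_width: 0.0501
finger_force: 0.0
```

jog_arm:
  moves: "0.54 5 -45 0 0 0 0; 0.54 10 -94 0 0 0 0; 0.54 10 -94 0 0 0 0; 0.54 10 -94 0 0 0 0; 0.54 10 -94 0 0 0 0; 0.54 10 -94 0 0 0 0; 0.54 10 -94 0 0 0 0; 0.54 10 -94 0 0 0 0"

```text
time_s: 29.95
ee_pos: [0.5618, -0.4833, 0.1806]
tcp_rot: [3.141, 0.001, 1.541]
contact_force: [0.4, -0.7, -0.4]
grip_width: 0.0504
finger_force: 0.0
```

```bash
python3 -c "
from h import *
look('j_')"
```

```text
scene [(563, -420, 48), (463, 214, 50), (462, 314, 49), (575, 303, 46)]
 door dir deg -83.5 [632. -99.] [665. 123.]
side [(465, 205, 46), (562, -424, 47)]
 door dir deg -83.5 [ 626. -108.] [662. 123.]
30.05 [ 0.5617 -0.4836  0.1803] [3.141e+00 1.000e-03 1.540e+00] [0.1 0.8 0.4]
```

View pics/j_side.png

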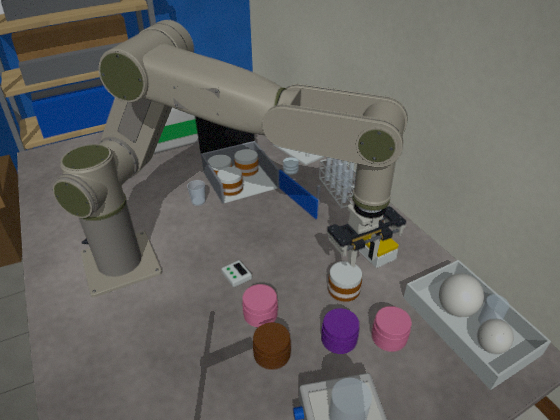

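Three jars are in the box at pixel (230,170). Jar D is alone at (345,280) with the gripper above and behind it, and the look-alikes are untouched.

jog_arm:
  moves: "0.54 0 -3 -40 0 0 0; 0.54 0 -3 -80 0 0 0; 0.54 0 -3 -115 0 0 0; 0.54 0 -3 -135 0 0 0; 0.54 0 -3 -141 0 0 0; 0.54 0 -3 -141 0 0 0; 0.54 0 -3 -141 0 0 0; 0.54 0 0 -141 0 0 0"

```text
time_s: 30.85
ee_pos: [0.5625, -0.4855, 0.0414]
tcp_rot: [3.139, 0.003, 1.539]
contact_force: [-0.2, -0.6, 0.3]
grip_width: 0.0501
finger_force: 0.0
```

jog_arm:
  moves: "0.54 0 6 0 0 0 0; 0.54 0 14 0 0 0 0; 0.54 0 24 0 0 0 0; 0.54 1 40 0 0 0 0; 0.54 2 57 0 0 0 0; 0.54 2 75 0 0 0 0; 0.54 3 94 0 0 0 0; 0.54 4 113 0 0 0 0"

```text
time_s: 31.65
ee_pos: [0.5657, -0.3709, 0.0398]
tcp_rot: [3.14, 0.002, 1.54]
contact_force: [-0.0, -4.1, 3.0]
grip_width: 0.0501
finger_force: 2.0
```

jog_arm:
  moves: "0.54 1 20 0 0 0 0; 0.54 1 40 0 0 0 0; 0.54 2 60 0 0 0 0; 0.54 2 80 0 0 0 0; 0.54 3 100 0 0 0 0; 0.54 3 120 0 0 0 0; 0.54 4 140 0 0 0 0; 0.54 4 160 0 0 0 0"

```text
time_s: 32.45
ee_pos: [0.5699, -0.2104, 0.0396]
tcp_rot: [3.14, 0.002, 1.54]
contact_force: [1.1, -4.9, 4.4]
grip_width: 0.0502
finger_force: 2.9
```

jog_arm:
  moves: "0.54 0 20 0 0 0 0; 0.54 0 40 0 0 0 0; 0.54 0 60 0 0 0 0; 0.54 0 80 0 0 0 0; 0.54 0 100 0 0 0 0; 0.54 0 120 0 0 0 0; 0.54 0 140 0 0 0 0; 0.54 0 160 0 0 0 0"

```text
time_s: 33.25
ee_pos: [0.5696, -0.0505, 0.0395]
tcp_rot: [3.14, 0.001, 1.54]
contact_force: [0.5, -5.9, 6.0]
grip_width: 0.0504
finger_force: 3.2
```

jog_arm:
  moves: "0.54 0 20 0 0 0 0; 0.54 0 38 0 0 0 0; 0.54 0 54 0 0 0 0; 0.54 0 68 0 0 0 0; 0.54 0 80 0 0 0 0; 0.54 0 90 0 0 0 0; 0.54 0 97 0 0 0 0; 0.54 0 101 0 0 0 0"

```text
time_s: 34.05
ee_pos: [0.5693, 0.0504, 0.0393]
tcp_rot: [3.141, 0.001, 1.54]
contact_force: [0.3, -7.5, 5.8]
grip_width: 0.0503
finger_force: 3.7
```

```bash
python3 -c "
from h import *
look('k_')"
```

```text
scene [(465, 212, 48), (463, 314, 50), (569, 100, 48), (574, 303, 46)]
 door dir deg -83.5 [629. -99.] [664. 125.]
side [(571, 295, 46), (565, 63, 46)]
 door dir deg -83.0 [ 633. -107.] [663.  79.]
34.15 [0.5692 0.0507 0.0392] [3.141 0.    1.54 ] [ 0.8 -2.6  3.1]
```

jog_arm:
  moves: "0.54 1 8 0 0 0 0; 0.54 1 22 0 0 0 0; 0.54 2 38 0 0 0 0; 0.54 2 55 0 0 0 0; 0.54 3 71 0 0 0 0; 0.54 3 86 0 0 0 0; 0.54 3 97 0 0 0 0; 0.54 3 105 0 0 0 0"

```text
time_s: 34.95
ee_pos: [0.572, 0.1553, 0.039]
tcp_rot: [-3.142, 0.001, 1.54]
contact_force: [-0.7, -6.6, 6.5]
grip_width: 0.0503
finger_force: 3.7
```

jog_arm:
  moves: "0.54 0 -10 0 0 0 0; 0.54 0 -20 0 0 0 0; 0.54 0 -20 40 0 0 0; 0.54 0 -20 90 0 0 0; 0.54 0 -20 130 0 0 0; 0.4 0 -40 140 0 0 -8; 0.3 20 -80 140 0 0 -16; 0.25 45 -120 140 0 0 -24"

```text
time_s: 35.75
ee_pos: [0.6172, 0.0336, 0.1795]
tcp_rot: [3.141, -0.001, 1.116]
contact_force: [1.0, 0.2, -0.5]
grip_width: 0.0306
finger_force: 0.0
```

jog_arm:
  moves: "0.25 20 -30 0 0 0 -8; 0.25 40 -60 0 0 0 -16; 0.25 60 -92 0 0 0 -24; 0.25 73 -92 0 0 0 -32; 0.25 73 -92 0 0 0 -40; 0.25 73 -92 0 0 0 -48; 0.25 73 -92 0 0 0 -55; 0.25 73 -92 0 0 0 -55"

```text
time_s: 36.55
ee_pos: [0.6895, -0.0581, 0.1778]
tcp_rot: [-3.141, 0.001, 0.158]
contact_force: [0.6, -0.0, -0.1]
grip_width: 0.0232
finger_force: 0.0
```

```bash
python3 -c "
from h import *
look('l_')
for n in ['wrist','side','scene']:
    im,d,p=cam(n); P=cloud(d,p); x,y,z=P[...,0],P[...,1],P[...,2]; save('lw_'+n,im)
    m=(z>.088)&(z<.106)&(abs(x-.693)<.03)&(abs(y+.055)<.03); q=P[m]*1000
    print(n,m.sum(),q.mean(0).round() if len(q) else '')
"
```

```text
scene [(462, 211, 50), (462, 316, 49), (572, 206, 48), (575, 305, 47)]
 door dir deg -83.3 [ 629. -100.] [663. 125.]
side []
 door dir deg -83.3 [ 627. -108.] [662. 125.]
36.65 [ 0.6897 -0.0577  0.1781] [-3.141e+00  1.000e-03  1.640e-01] [ 0.2  0.1 -0.5]
wrist 255 [696. -54.  99.]
side 15 [691. -58.  96.]
scene 16 [695. -53. 100.]
```

View pics/lw_scene.png

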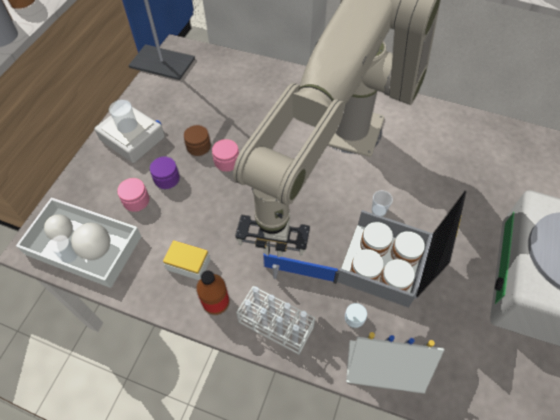

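All four jars sit two by two inside the box, around pixels (365-408, 237-275). The door is still open and the jaws are above its handle.

jog_arm:
  moves: "0.25 4 3 -30 0 0 0; 0.25 4 3 -60 0 0 0; 0.25 4 3 -80 0 0 0; 0.25 4 3 -95 0 0 0; 0.25 4 3 -107 0 0 0; 0.25 4 3 -107 0 0 0; 0.05 4 3 -107 0 0 0; 0.05 4 3 -107 0 0 0"

```text
time_s: 37.6
ee_pos: [0.6953, -0.054, 0.0733]
tcp_rot: [3.141, -0.002, 0.161]
contact_force: [-6.2, 15.3, -0.7]
grip_width: 0.0119
finger_force: 9.4
```

jog_arm:
  moves: "0.05 0 0 0 0 0 0; 0.05 0 0 0 0 0 0; 0.05 0 0 0 0 0 0; 0.05 0 0 0 0 0 0; 0.05 0 0 0 0 0 0; 0.05 0 0 0 0 0 0; 0.05 0 0 0 0 0 0; 0.05 0 0 0 0 0 0"

```text
time_s: 38.4
ee_pos: [0.6953, -0.0539, 0.0733]
tcp_rot: [3.141, -0.002, 0.161]
contact_force: [-0.6, 2.8, 6.1]
grip_width: 0.012
finger_force: 12.0
```

```bash
python3 - <<'E'
import numpy as np
H=np.array([633,125]);R=189.3
f=lambda a:H+R*np.array([np.cos(np.radians(a)),np.sin(np.radians(a))])
A=-71.3-np.arange(0,25)*4.1; X=np.array([f(a) for a in A])
for k in range(3): print('; '.join('%d %d'%tuple((X[8*k+i]-X[8*k]).round()) for i in range(1,9)))
print(X[-1],A[-1])
E
```

```text
-13 -4; -26 -7; -40 -9; -53 -10; -67 -10; -80 -9; -94 -7; -107 -4
-13 4; -26 8; -38 14; -50 20; -61 28; -72 36; -83 45; -92 54
-9 10; -17 21; -24 32; -31 44; -37 57; -41 69; -45 82; -48 95
[446.75056232  91.15274068] -169.7
```

jog_arm:
  moves: "0.05 -13 -4 0 0 0 0; 0.05 -26 -7 0 0 0 0; 0.05 -40 -9 0 0 0 0; 0.05 -53 -10 0 0 0 0; 0.05 -67 -10 0 0 0 0; 0.05 -80 -9 0 0 0 0; 0.05 -94 -7 0 0 0 0; 0.05 -107 -4 0 0 0 0"

```text
time_s: 39.2
ee_pos: [0.5881, -0.0579, 0.0729]
tcp_rot: [3.141, -0.003, 0.161]
contact_force: [1.8, 3.5, 4.0]
grip_width: 0.0117
finger_force: 12.0
```

jog_arm:
  moves: "0.05 -13 4 0 0 0 0; 0.05 -26 8 0 0 0 0; 0.05 -38 14 0 0 0 0; 0.05 -50 20 0 0 0 0; 0.05 -61 28 0 0 0 0; 0.05 -72 36 0 0 0 0; 0.05 -83 45 0 0 0 0; 0.05 -92 54 0 0 0 0"

```text
time_s: 40.0
ee_pos: [0.4952, -0.0054, 0.0727]
tcp_rot: [3.139, -0.0, 0.16]
contact_force: [-4.8, -5.1, 6.1]
grip_width: 0.0116
finger_force: 12.0
```

jog_arm:
  moves: "0.05 -9 10 0 0 0 0; 0.05 -17 21 0 0 0 0; 0.05 -24 32 0 0 0 0; 0.05 -31 44 0 0 0 0; 0.05 -36 55 0 0 0 0; 0.05 -40 66 0 0 0 0; 0.05 -43 76 0 0 0 0; 0.05 -46 84 0 0 0 0"

```text
time_s: 40.8
ee_pos: [0.4497, 0.0802, 0.0723]
tcp_rot: [3.141, -0.001, 0.161]
contact_force: [2.7, -1.1, 2.1]
grip_width: 0.0118
finger_force: 12.0
```

jog_arm:
  moves: "0.05 -1 4 0 0 0 0; 0.05 -2 8 0 0 0 0; 0.05 -2 11 0 0 0 0; 0.05 -2 13 0 0 0 0; 0.05 -2 13 0 0 0 0; 0.05 -2 13 0 0 0 0; 0.05 -2 13 0 0 0 0; 0.05 -2 13 0 0 0 0"

```text
time_s: 41.6
ee_pos: [0.4474, 0.0919, 0.0721]
tcp_rot: [3.14, 0.001, 0.16]
contact_force: [-4.4, -5.4, 9.7]
grip_width: 0.0116
finger_force: 12.0
```

```bash
python3 -c "
from h import *
look('m_')"
```

```text
scene [(464, 211, 48), (464, 317, 49), (572, 206, 48), (575, 303, 48)]
 door dir deg -2.3 [403. 123.] [630. 137.]
side [(440, 200, 38)]
 door dir deg -1.8 [404.  68.] [634. 148.]
41.7 [0.4474 0.0919 0.0721] [3.14e+00 1.00e-03 1.60e-01] [-5.  -6.3  9.9]
```

jog_arm:
  moves: "0.05 0 1 0 0 0 0; 0.05 0 2 0 0 0 0; 0.05 0 2 0 0 0 0; 0.05 0 2 0 0 0 0; 0.05 0 2 0 0 0 0; 0.05 0 2 0 0 0 0; 0.05 0 2 0 0 0 0; 0.05 0 2 0 0 0 0"

```text
time_s: 42.5
ee_pos: [0.4474, 0.092, 0.072]
tcp_rot: [3.137, 0.002, 0.16]
contact_force: [-4.9, -15.8, 10.1]
grip_width: 0.0118
finger_force: 12.0
```

jog_arm:
  moves: "0.25 0 0 0 0 0 0; 0.25 0 0 0 0 0 0; 0.25 0 0 0 0 0 0; 0.25 0 0 0 0 0 0; 0.25 0 0 20 0 0 0; 0.25 0 0 50 0 0 0; 0.25 0 0 90 0 0 0; 0.1 0 -30 130 0 0 0"

```text
time_s: 43.3
ee_pos: [0.4467, 0.0668, 0.2025]
tcp_rot: [-3.14, 0.001, 0.164]
contact_force: [0.8, -0.2, 0.0]
grip_width: 0.019
finger_force: 0.0
```

```bash
python3 -c "
from h import *
look('n_')"
```

```text
scene [(465, 211, 48), (463, 317, 50), (571, 205, 48), (574, 303, 46)]
 door dir deg -2.3 [410. 123.] [630. 138.]
side [(574, 187, 40)]
 door dir deg -1.8 [402.  92.] [634. 162.]
43.4 [0.4508 0.0633 0.208 ] [ 3.139 -0.01   0.16 ] [2.1 1.  1. ]
```

jog_arm:
  moves: "0 0 0 45 0 0 8; 0 0 0 90 0 0 16; 0 0 0 135 0 0 24; 0 0 0 180 0 0 32; 0 0 0 220 0 0 40; 0 0 0 240 0 0 48; 0 10 30 240 0 0 56; 0 20 70 240 0 0 64"

```text
time_s: 44.2
ee_pos: [0.4683, 0.135, 0.4424]
tcp_rot: [3.139, -0.001, 1.28]
contact_force: [-0.3, -0.3, -0.2]
grip_width: 0.0005
finger_force: 0.0
```

jog_arm:
  moves: "0 8 45 0 0 0 8; 0 16 90 0 0 0 15; 0 24 135 0 0 0 15; 0 32 180 0 0 0 15; 0 40 225 0 0 0 15; 0 48 270 0 0 0 15; 0 52 310 0 0 0 15; 0 52 330 0 0 0 15"

```text
time_s: 45.0
ee_pos: [0.5187, 0.4684, 0.4384]
tcp_rot: [-3.139, 0.002, 1.542]
contact_force: [0.3, -0.6, 0.0]
grip_width: 0.0007
finger_force: 0.0
```

```bash
python3 -c "
from h import *
look('o_')"
```

```text
scene [(464, 211, 49), (464, 314, 49), (571, 207, 48), (574, 304, 47)]
 door dir deg -2.3 [404. 123.] [630. 138.]
side []
 door dir deg -1.6 [403.  85.] [632. 144.]
45.1 [0.5184 0.4681 0.4382] [-3.138e+00  2.000e-03  1.543e+00] [ 0.2  0.  -0.2]
```

View pics/o_side.png

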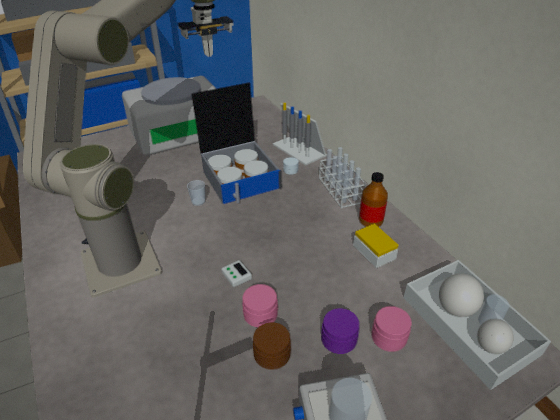

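The four jars are inside and the door is shut at (245,190). The cover is still upright at (225,115), with the closed fingers high behind it.

```bash
python3 - <<'E'
import numpy as np
def T(p,r=215):
    p=np.radians(p); return np.array([367-r*np.cos(p)+6*np.sin(p)+7.5, 86+r*np.sin(p)+6*np.cos(p)+8])
A=np.r_[102,np.linspace(98,0,24)]; X=np.array([T(a) for a in A]); print(X[0],X[0]-[468,438])
for k in range(3): print('; '.join('0 0 %d %d 0 0 0'%tuple((X[8*k+i]-X[8*k]).round()) for i in range(1,9)), A[8*k+8],X[8*k+8])
E
```

```text
[425.06989913 303.05426401] [ -42.93010087 -134.94573599]
0 0 -15 3 0 0 0; 0 0 -31 5 0 0 0; 0 0 -47 6 0 0 0; 0 0 -63 6 0 0 0; 0 0 -78 4 0 0 0; 0 0 -94 2 0 0 0; 0 0 -110 -2 0 0 0; 0 0 -125 -7 0 0 0 68.17391304347825 [300.13493384 295.81882205]
0 0 -15 -6 0 0 0; 0 0 -29 -13 0 0 0; 0 0 -43 -21 0 0 0; 0 0 -56 -31 0 0 0; 0 0 -68 -41 0 0 0; 0 0 -80 -52 0 0 0; 0 0 -91 -64 0 0 0; 0 0 -100 -76 0 0 0 34.086956521739125 [199.80229496 219.46597887]
0 0 -9 -13 0 0 0; 0 0 -17 -27 0 0 0; 0 0 -23 -42 0 0 0; 0 0 -29 -57 0 0 0; 0 0 -34 -72 0 0 0; 0 0 -37 -88 0 0 0; 0 0 -39 -104 0 0 0; 0 0 -40 -119 0 0 0 0.0 [159.5 100. ]
```

jog_arm:
  moves: "0 0 0 -40 0 0 0; 0 0 0 -80 0 0 0; 0 0 0 -115 0 0 0; 0 0 0 -133 0 0 0; 0 0 -20 -134 0 0 0; 0 0 -35 -134 0 0 0; 0 0 -43 -134 0 0 0; 0 0 -43 -134 0 0 0"

```text
time_s: 45.9
ee_pos: [0.5197, 0.4206, 0.3081]
tcp_rot: [3.141, -0.0, 1.538]
contact_force: [0.7, 0.9, 0.2]
grip_width: -0.0001
finger_force: 0.0
```

jog_arm:
  moves: "0 0 -11 1 0 0 0; 0 0 -27 3 0 0 0; 0 0 -43 4 0 0 0; 0 0 -59 4 0 0 0; 0 0 -74 2 0 0 0; 0 0 -90 0 0 0 0; 0 0 -106 -4 0 0 0; 0 0 -121 -9 0 0 0"

```text
time_s: 46.7
ee_pos: [0.5194, 0.2994, 0.2991]
tcp_rot: [3.141, -0.0, 1.539]
contact_force: [-1.1, 1.1, 0.1]
grip_width: 0.0004
finger_force: 0.7
```

jog_arm:
  moves: "0 0 -15 -6 0 0 0; 0 0 -29 -13 0 0 0; 0 0 -43 -21 0 0 0; 0 0 -56 -31 0 0 0; 0 0 -68 -41 0 0 0; 0 0 -80 -52 0 0 0; 0 0 -91 -64 0 0 0; 0 0 -100 -76 0 0 0"

```text
time_s: 47.5
ee_pos: [0.5194, 0.1997, 0.2217]
tcp_rot: [3.141, 0.0, 1.539]
contact_force: [0.2, -0.2, 1.3]
grip_width: 0.0006
finger_force: 0.5
```

jog_arm:
  moves: "0 0 -9 -13 0 0 0; 0 0 -17 -27 0 0 0; 0 0 -23 -42 0 0 0; 0 0 -29 -57 0 0 0; 0 0 -34 -72 0 0 0; 0 0 -37 -88 0 0 0; 0 0 -39 -98 0 0 0; 0 0 -40 -105 0 0 0"

```text
time_s: 48.3
ee_pos: [0.5189, 0.1607, 0.1162]
tcp_rot: [-3.14, 0.0, 1.54]
contact_force: [-0.5, 0.2, 0.6]
grip_width: 0.0007
finger_force: 0.3
```

```bash
python3 -c "
from h import *
look('p_')"
```

```text
scene []
side []
 door dir deg -1.8 [403.  83.] [636. 189.]
48.4 [0.5187 0.1608 0.1164] [-3.14  0.    1.54] [-0.1  0.1 -0.1]
```

View pics/p_side.png

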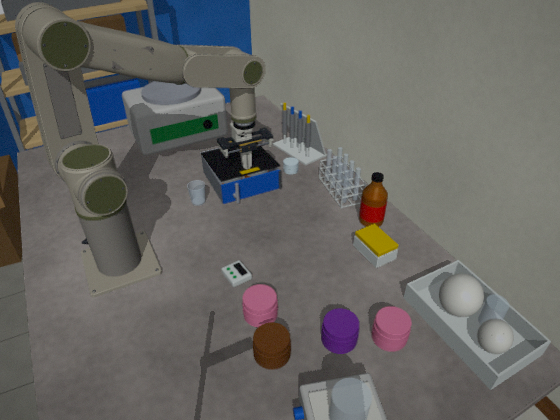

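The cover is nearly flat, with its yellow strip at (250,171). I'll press it down gently.

jog_arm:
  moves: "0 0 0 -4 0 0 0; 0 0 0 -8 0 0 0; 0 0 0 -11 0 0 0; 0 0 0 -13 0 0 0; 0 0 0 -15 0 0 0; 0 0 0 -16 0 0 0; 0 0 0 -17 0 0 0; 0 0 0 -17 0 0 0"

```text
time_s: 49.2
ee_pos: [0.5193, 0.1609, 0.1005]
tcp_rot: [-3.141, -0.0, 1.539]
contact_force: [-0.2, -0.1, 0.2]
grip_width: 0.0003
finger_force: 0.0
```

jog_arm:
  moves: "0 0 0 -1 0 0 0; 0 0 0 -2 0 0 0; 0 0 0 -3 0 0 0; 0 0 0 -3 0 0 0; 0 0 0 -4 0 0 0; 0 0 0 -4 0 0 0; 0 0 0 -4 0 0 0; 0 0 0 -4 0 0 0"

```text
time_s: 50.0
ee_pos: [0.5195, 0.161, 0.1]
tcp_rot: [3.141, 0.0, 1.54]
contact_force: [-14.3, -3.2, 27.5]
grip_width: 0.0004
finger_force: 13.7
```

jog_arm:
  moves: "0 0 0 10 0 0 0; 0 0 0 40 0 0 0; 0 0 0 80 0 0 0; 0 0 0 120 0 0 0; 0 0 -40 150 0 0 0; 0 0 -90 180 0 0 0; 0 -20 -135 200 0 0 0; 0 -60 -165 200 0 0 0"

```text
time_s: 50.8
ee_pos: [0.4672, -0.0004, 0.2989]
tcp_rot: [3.137, 0.001, 1.539]
contact_force: [-1.1, -2.2, 1.4]
grip_width: 0.0002
finger_force: 0.0
```

jog_arm:
  moves: "0 -30 -35 0 0 0 0; 0 -60 -70 0 0 0 0; 0 -60 -110 0 0 0 0; 0 -60 -150 0 0 0 0; 0 -60 -190 0 0 0 0; 0 -60 -210 0 0 0 0; 0 -60 -210 0 0 0 0; 0 -60 -210 0 0 0 0"

```text
time_s: 51.6
ee_pos: [0.4058, -0.208, 0.2958]
tcp_rot: [-3.141, -0.001, 1.538]
contact_force: [0.0, 0.2, 0.6]
grip_width: 0.0003
finger_force: 0.0
```

```bash
python3 -c "
from h import *
look('q_')
for n in ['scene','side']:
    im,d,p=cam(n); P=cloud(d,p); x,y,z=P[...,0],P[...,1],P[...,2]
    hsv=cv2.cvtColor(im,cv2.COLOR_RGB2HSV)
    m=(hsv[...,2]<60)&(x>.42)&(x<.63)&(y>.13)&(y<.36)&(z<.3)&(z>.05); q=P[m]
    k=np.linalg.lstsq(np.c_[q[:,0]-.52,q[:,1]-.245,np.ones(len(q))],q[:,2],rcond=None)[0]; print(n,m.sum(),k.round(4))
    save('q2_'+n,im)
"
```

```text
scene []
side []
 door dir deg -1.8 [403.  86.] [631. 191.]
51.7 [ 0.4061 -0.2072  0.296 ] [ 3.141 -0.     1.54 ] [-1.3 -0.2 -0.3]
scene 4425 [-0.0031 -0.0019  0.0932]
side 661 [-0.0011  0.0046  0.0899]
```

View pics/q2_scene.png

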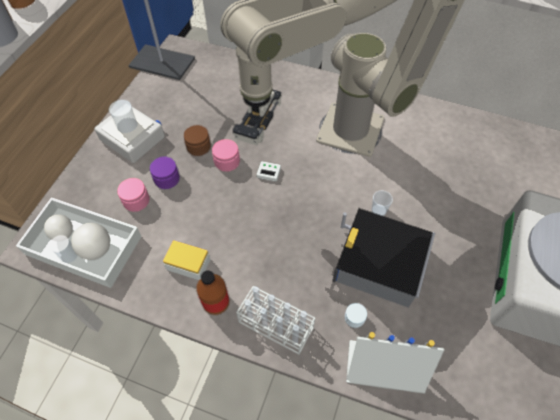

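The cover lies flat on the box at (385,255), the door is shut, and the bystanders and look-alikes are where they were. I'm handing in.

```bash
python3 -c "
from rig import bot
print(bot.finish_job())"
```

```text
the job is handed in; nothing more can be done
None
```

All four amber jars are inside the box, the door is shut and the cover is flat, with the bystanders and look-alikes left where they were; the job was handed in at about 52 s, and no verdict was returned.

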